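# Open the soap half of the keepsake box and tip the soaps in

## Task

Slide the wooden cover of the keepsake box along its track by the brass grip bar until its leading edge stands over the brass line on the box (the divider inside), so that the empty compartment is fully open and the other compartment stays fully covered. Then pick up the steel soap tray by its hoop handle, tip its three soaps into the open compartment without handling the soaps themselves, and set the empty tray back down level on the vanity top, leaving the cover at the line and the crystal jar and the funnel standing where they are.

Things in the scene. Friction and masses are not known exactly. Their poses are not given: they have to be found in the camera images.
- box: Medium-brown wooden box fixed to the vanity top, 156 (x) x 280 (y) x 87 mm high, with a sliding cover. Origin: centre of its underside; y along the box, the way the cover opens; z up. Walls 8 mm, floor 6 mm; end walls 72 mm high; long walls 87 mm, with rails whose inward lips leave 132 mm free between them. A divider 14 mm thick, 69 mm high, at y = 0 parts two compartments.
- bay (a point): Centre of the floor of the empty compartment, the one for the soaps, at y = -69.5 mm, z = 6 mm of the box; axes as the box. It is 140 (x) x 125 (y) mm inside, from y = -132 to -7 mm of the box. The other compartment, with amber bottles, is alike, from y = +7 to +132 mm.
- mark (a point): The brass line on the box at the divider: a 5 mm wide line across the top of both rails and down both long sides. This point is at x = 0, y = 0, z = 87 mm of the box; axes as the box.
- cover (a joint): How far the cover has slid towards the box's +y, in m: 0 = shut, its leading (-y) edge flush with the box's -y end; 0.140 = leading edge over the middle of the divider; 0.200 = end stop. It stays where it is left; friction about 2.5 N.
- cover_grip (a point): Point in the brass grip bar on the cover, 103 mm above the vanity top. The bar is 60 (box x) x 14 (box y) x 34 mm high, from 80 to 114 mm above the vanity top; its middle is 30 mm behind the cover's leading edge (towards the box's +y). Axes as the box.
- cover_edge (a point): Middle of the leading (-y) edge of the light wood cover (138 x 280 x 8 mm), at its upper face, 80 mm above the vanity top. Axes as the box.
- tray: Loose polished steel tray, 150 (x) x 110 (y) mm, 0.25 kg, floor 4 mm, walls 30 mm high at the back (-x) and both sides, open at its lip (+x end). Over its middle stands a hoop handle: two posts at the sides (y = +-53 mm) and a wooden cross bar along y. Origin: centre of its underside; z up.
- tray_bar (a point): Middle of the tray's wooden cross bar, at x = 0, y = 0, z = 101 mm of the tray: the bar is 12 (tray x) x 110 (tray y) x 22 mm high, its top 112 mm above the tray's underside. Axes as the tray.
- tray_lip (a point): Middle of the tray's open lip, at x = +75 mm, z = 4 mm of the tray. Axes as the tray.
- soap_a: Cream guest soap, 62 (x) x 42 (y) x 24 (z) mm, about 70 g, smooth, lying loose on the tray. Origin: its centre.
- soap_b: A second soap, the same.
- soap_c: A third soap, the same.
- jar: Bystander: squat crystal jar with steel lid, 80 mm across, 72 mm high; loose. Origin: centre of its underside.
- funnel: Bystander: stainless steel funnel standing mouth down, 90 mm across, 105 mm high; loose. Origin: centre of its underside.
Not all that is in view belongs to the job. Leave any red or turquoise look-alike of the tray alone. Leave any orange or purple look-alike of the soap_a alone.

How it is judged:
By the outcome, as a careful person would: the job done as asked, in the order asked, and still so for the second after the job is handed in, with the robot touching nothing.
It also fails if it takes over 64 s, if anything falls off the work surface, if the arm or the gripper's body presses on something with over 40 N, if the wrist force passes 120 N, or if a joint passes its speed limit or range.

## Robot

A 6-joint arm with a two-finger parallel gripper is mounted at the origin on the work surface. World frame = base frame: x ahead of the robot, y to its left, z up, the work surface at z = 0. Lengths are in m, angles in degrees, forces in N, time in s.
With the tool pointing down it reaches from about 0.375 to 0.9 m from the base axis. Payload 3.1 kg.
Tool frame: the origin (TCP) lies at the very end of the fingers, on their centre line; the grasp point (between the pads) lies 19 mm behind it; z points along the fingers, y is the direction in which the jaws open and shut (so a half turn about z gives the same grasp; the last joint's range is limited). The gripper opens to 87 mm and grips with 3 to 60 N. Pads are 19 mm wide; open, the fingers measure 117 mm over their backs; the gripper's body (75 mm by 190 mm) begins 51 mm behind the grasp point.
Start: joints at [-80.93, 30.224, 82.088, -0, 67.689, -10.227], TCP at [0.207, -0.59, 0.223] pointing down, gripper open.
Joint ranges: [-176.69, 176.69], [-43.24, 126.21], [12.49, 139.97], [-82, 262], [0, 151.66], [-163.58, 163.58]. Speed limits (degrees/s): [159.86, 159.86, 180, 180, 180, 180].

## Interface

Orientations are given as a 3x3 rotation matrix whose columns are the frame's x, y, z axes.
In Python, from rig import read_state, capture, hand_in gives the robot as it stands. The module is installed in compiled form; this text tells all that it offers.
- The arm moves only by the tool move_arm, never from a script. Its arguments are lists of equal length, an entry for each row: "linear": the shift along the tool's x, y, z in cm, a list of three; "angular": the turn, a rotation vector about the tool's x, y, z in rad, a list of three; "fingers": the gripper command: -1 is fully open, 1 is shut, values between are in proportion. In form: {"linear": [[tx, ty, tz], ...], "angular": [[wx, wy, wz], ...], "fingers": [fingers, ...]}. A call has 1 to 12 rows; each row is the pose to reach, as a shift and turn from the pose measured when the call began, along the tool's axes at that moment; what a row does not reach only later rows make up. A row lasts 1/12 s, in which the tool goes at most 41.7 mm and 7.16 degrees, less where a joint would pass 70% of its speed; a pose out of reach is approached as far as the arm can. A call with a gripper value outside its range is refused whole. The fingers move at their own pace and stop on an object; the grip force is fixed at half the most. Time passes only in rows, so rows that repeat a pose let the fingers close. It gives the time, the measured TCP pose, the force and the opening at its end, in the units of the state.
- read_state(): the state, without advancing time (a new reading comes with each control period).
- capture(name): name is "side" or "top"; returns a dict with "color" (480x640x3 uint8, red, green, blue), "fx", "fy", "cx", "cy" (pixels), "view" (4x4, takes a point from world to camera coordinates). Camera axes: x right, y down, z forward; pixel columns grow to the right and rows downward; lengths in m; the calibration is good to about 2 mm. A picture is of the moment at which its call begins. There is no depth.
- hand_in(): hands the job in, once; it reports no verdict.
The state is a dict: "time_s": time; "joint_positions": joint angles; "qvel": joint speeds; "tau": joint torques, N m; "position": TCP position; "tcp_rot": TCP orientation; "force": force on the tool from outside, world axes, zero at the start; "moment": the same for the moment, N m; "opening": opening from 0.0 (shut) to 1.0 (fully open).
Only numpy, scipy, OpenCV 4.12 (cv2) and the standard library are available. Lean on these libraries where they do the work, as an engineer would, in place of code of your own. Each camera call takes 0.05 s, during which the arm holds its last target. There are 200 camera calls.

## Working session

There is one attempt and no reset: what is moved stays moved. The work goes in short steps, Python scripts to look and compute and a tool call to move; the robot and the scene stay as the last step left them, time stands still between calls to the robot, and variables do not carry over. Pictures are saved under pics/ and viewed, about 8 in all and at most 12, crops included, and the job is handed in when it is done.

Besides the shell and the picture viewer there is one more tool, called after "Call:" as a command line: name --argument value ..., lists and objects as JSON in quotes. move_arm: Moves the arm, as the interface text tells. Its arguments: {"type":"object","properties":{"linear":{"type":"array"},"angular":{"type":"array"},"fingers":{"type":"array"}},"required":["linear","angular","fingers"]}

```bash
mkdir -p pics; python3 - <<'E'
from rig import *
import cv2,numpy as np
s=read_state();print({k:np.round(v,3).tolist() for k,v in s.items()})
for n in("side","top"):
    c=capture(n);cv2.imwrite(f"pics/{n}0.png",c["color"][:,:,::-1]);print(n,c["fx"],c["fy"],c["cx"],c["cy"],np.round(c["view"],4).tolist())
E
```

```text
{'time_s': 0.0, 'joint_positions': [-80.93, 30.282, 82.157, -0.001, 67.686, -10.226], 'qvel': [-0.034, -0.083, 0.018, 0.015, -0.158, 0.064], 'tau': [-0.001, -44.004, -17.659, 0.063, 0.058, -0.0], 'position': [0.206, -0.589, 0.222], 'tcp_rot': [[0.944, 0.33, -0.0], [0.33, -0.944, 0.002], [0.0, -0.002, -1.0]], 'force': [-1.215, 0.811, 0.22], 'moment': [0.014, 0.024, -0.001], 'opening': 0.995}
side 450.2639004863236 450.2639004863236 322.3136809409755 238.40143434471346 [[0.9995, -0.0308, 0.0039, -0.5355], [-0.0198, -0.7295, -0.6837, -0.015], [0.0239, 0.6833, -0.7297, 0.9318], [0.0, 0.0, 0.0, 1.0]]
top 520.4899010477345 520.4899010477345 327.62657984172506 243.2551858183987 [[-0.0092, -0.9999, -0.0118, -0.1323], [-0.9917, 0.0106, -0.1284, 0.5297], [0.1285, 0.0105, -0.9917, 1.0617], [0.0, 0.0, 0.0, 1.0]]
```

View pics/side0.png

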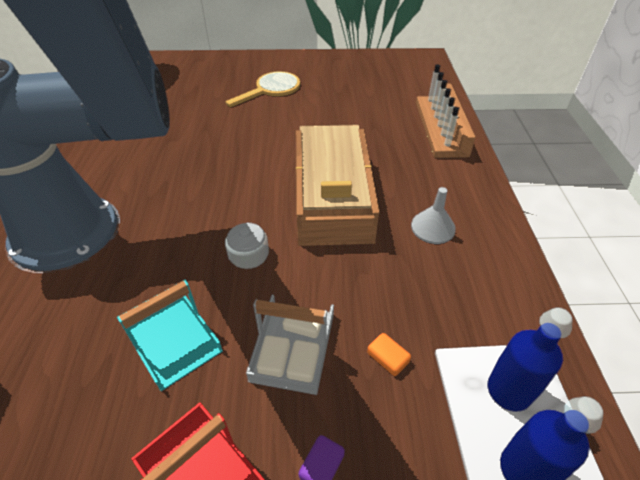

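View pics/top0.png

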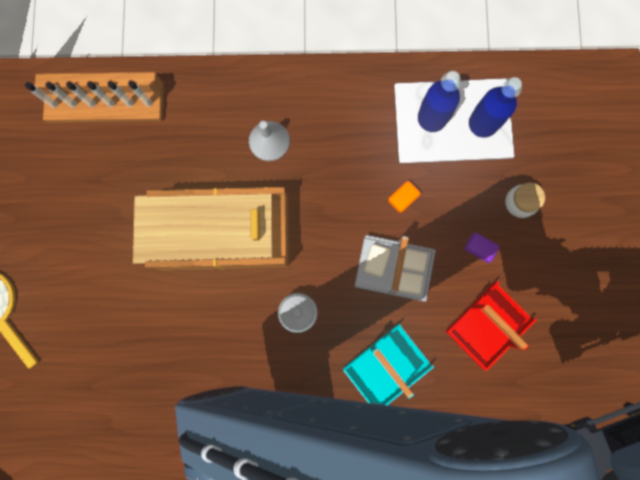

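The side view shows the steel tray at about (292,345), with the turquoise (170,335) and red (200,450) look-alikes to its left. The orange (390,353) and purple (322,458) soap look-alikes are also visible. The box is at (337,185) and its grip at (336,189). In the top view the tray is at (395,267), the bar at (403,263), the grip at (255,223), and the brass line is near column 214. I choose the grey steel tray, and will check it in one close crop.

```bash
cat > h.py <<'E'
import numpy as np,cv2
from rig import *
def ray(c,u,v):
    V=np.array(c["view"]);R=V[:3,:3];o=-R.T@V[:3,3]
    return o,R.T@np.array([(u-c["cx"])/c["fx"],(v-c["cy"])/c["fy"],1])
def plane(c,u,v,z):
    o,d=ray(c,u,v);return o+d*(z-o[2])/d[2]
def tri(c1,p1,c2,p2):
    o1,d1=ray(c1,*p1);o2,d2=ray(c2,*p2)
    t=np.linalg.lstsq(np.c_[d1,-d2],o2-o1,rcond=None)[0]
    a,b=o1+d1*t[0],o2+d2*t[1];return (a+b)/2,np.linalg.norm(a-b)
def proj(c,p):
    q=np.array(c["view"])@np.r_[p,1];return np.array([c["fx"]*q[0]/q[2]+c["cx"],c["fy"]*q[1]/q[2]+c["cy"]])
def comp(mask,mn=30):
    n,l,s,ce=cv2.connectedComponentsWithStats(mask.astype(np.uint8))
    return [(s[i,4],ce[i],s[i,:4],cv2.minAreaRect(np.argwhere(l==i)[:,::-1].astype(np.float32))) for i in range(1,n) if s[i,4]>=mn]
E
python3 - <<'E'
import cv2,numpy as np
a=cv2.imread("pics/side0.png");b=cv2.imread("pics/top0.png")
r=lambda i,x,y,w,h:cv2.resize(i[y:y+h,x:x+w],(400,300),interpolation=cv2.INTER_CUBIC)
cv2.imwrite("pics/crop1.png",np.vstack([np.hstack([r(a,225,270,140,130),r(b,345,225,100,80)]),np.hstack([r(a,280,115,110,140),r(b,125,180,170,95)])]))
E
```

```text
(no output)
```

View pics/crop1.png

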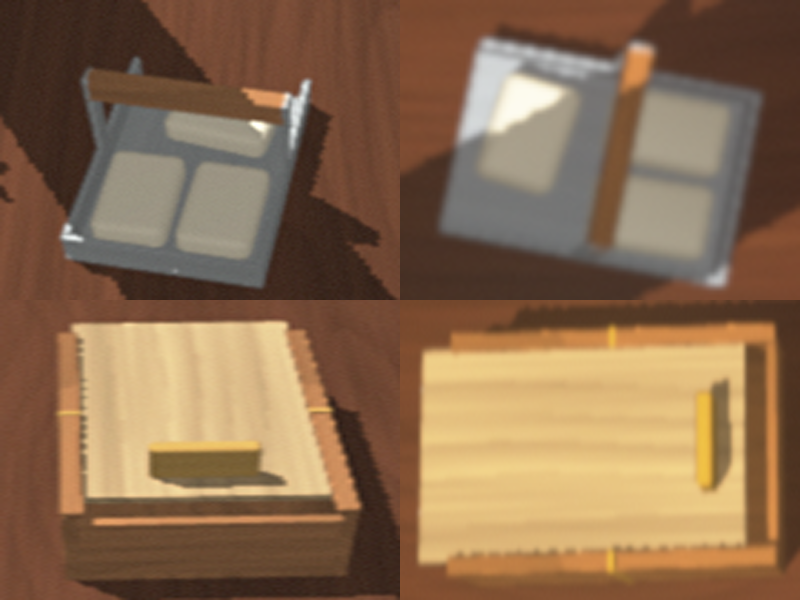

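The crop confirms the choice. The steel tray holds three cream soaps, with its back wall on the world -y side (two soaps against it) and its open lip towards the box. The cover stands slightly open, and brass marks show on both rails. Next I measure these with masks and two views.

```bash
python3 - <<'E'
from h import *
S=capture("side");T=capture("top")
out={}
for n,c,boxroi,trayroi in(("side",S,(280,110,110,145),(235,275,110,125)),("top",T,(125,180,170,95),(345,225,100,80))):
    h=cv2.cvtColor(c["color"],cv2.COLOR_RGB2HSV).astype(int);H,Sa,V=h[...,0],h[...,1],h[...,2]
    def roi(m,r):
        z=np.zeros_like(m);x,y,w,hh=r;z[y:y+hh,x:x+w]=m[y:y+hh,x:x+w];return z
    for nm,m,r,mn in(("brass",(H>=19)&(H<=27)&(Sa>165)&(V>90),boxroi,4),("cover",(H>=14)&(H<=24)&(Sa>60)&(Sa<150)&(V>150),boxroi,100),
      ("rail",(H>=8)&(H<=16)&(Sa>130)&(V>150),boxroi,40),("bar",(H>=7)&(H<=16)&(Sa>120)&(V>95),trayroi,25),("gray",(Sa<70)&(V>60),trayroi,100)):
        for a,ce,bb,mr in comp(roi(m,r),mn): print(n,nm,a,np.round(ce,1),bb,np.round(cv2.boxPoints(mr),1).tolist())
E
```

```text
side cover 4740 [332.8 164. ] [296 124  76  84] [[294.79998779296875, 125.5], [369.0, 123.5999984741211], [371.20001220703125, 207.0], [296.8999938964844, 208.89999389648438]]
side rail 174 [364.1 146.6] [359 129  11  36] [[358.6000061035156, 129.10000610351562], [363.29998779296875, 128.1999969482422], [369.5, 163.89999389648438], [364.79998779296875, 164.6999969482422]]
side rail 199 [298.3 149.2] [296 130   6  37] [[296.0, 130.0], [301.0, 130.0], [301.0, 166.0], [296.0, 166.0]]
side rail 255 [371.8 190.2] [366 167  13  46] [[365.20001220703125, 167.10000610351562], [371.20001220703125, 166.1999969482422], [378.3999938964844, 211.8000030517578], [372.3999938964844, 212.6999969482422]]
side rail 284 [298.6 192. ] [296 169   7  46] [[296.0, 169.0], [302.0, 169.0], [302.0, 214.0], [296.0, 214.0]]
side rail 224 [338.5 217.2] [305 215  69   5] [[305.0, 216.3000030517578], [373.0, 214.60000610351562], [373.1000061035156, 218.0], [305.0, 219.6999969482422]]
side bar 3046 [312.4 301.3] [257 275  88  86] [[257.0, 275.0], [344.0, 275.0], [344.0, 360.0], [257.0, 360.0]]
side bar 852 [244.5 37
[... 1148 characters left out ...]
5], [212.0, 258.6000061035156], [212.1999969482422, 266.20001220703125], [143.10000610351562, 267.8999938964844]]
top bar 1141 [365.8 238.7] [345 225  67  46] [[345.0, 225.0], [411.0, 225.0], [411.0, 270.0], [345.0, 270.0]]
top bar 268 [399.8 262.2] [393 239  16  51] [[391.29998779296875, 288.5], [401.3999938964844, 237.89999389648438], [408.5, 239.3000030517578], [398.3999938964844, 289.8999938964844]]
top bar 413 [433.  295.8] [405 280  40  25] [[405.0, 280.0], [444.0, 280.0], [444.0, 304.0], [405.0, 304.0]]
top gray 3651 [394.2 268. ] [354 235  82  67] [[353.29998779296875, 287.5], [364.20001220703125, 232.8000030517578], [436.5, 247.3000030517578], [425.6000061035156, 301.8999938964844]]
```

```bash
python3 - <<'E'
from h import *
np.set_printoptions(precision=4,suppress=True)
S=capture("side");T=capture("top")
print("grip",tri(S,(336.4,183.2),T,(254.8,224.4)),"marks",tri(S,(298.5,167.3),T,(214.2,262.4)),tri(S,(367.5,166),T,(214.5,191)))
m1,m2=plane(T,214.2,262.9,.087),plane(T,214.5,190.8,.087);print("marks087",m1,m2,(m1+m2)/2)
print("grip114",plane(T,254.8,224.4,.114))
print("cover edge",plane(T,272,227.5,.08),plane(T,271.8,194,.08),plane(T,272.2,260,.08))
print("rails",plane(T,134,194,.087),plane(T,286,187,.087),plane(T,285.5,266,.087))
print("bar",tri(S,(291.2,310.7),T,(400,263.5)))
a,b=plane(T,404.9,238.0,.112),plane(T,395,289.5,.112);print("bar112",a,b,(a+b)/2,np.linalg.norm(a-b),np.degrees(np.arctan2(*(a-b)[1::-1])))
print("tray corners", [plane(T,*p,z)[:2] for p,z in(((364,234),.03),((354.5,287),.004),((435.5,248.5),.03),((427,300.5),.03))])
def ax(u):return proj
print("jar",plane(T,298,313,.072),"funnel",plane(T,265,126,.105))
E
```

```text
grip (array([0.5599, 0.0047, 0.1114]), np.float64(0.0055002636308222755)) marks (array([0.4869, 0.0891, 0.0859]), np.float64(0.0029730865624885863)) (array([0.6325, 0.0913, 0.0847]), np.float64(0.001922550498387897))
marks087 [0.4843 0.0886 0.087 ] [0.6313 0.0907 0.087 ] [0.5578 0.0897 0.087 ]
grip114 [0.5567 0.004  0.114 ]
cover edge [ 0.5557 -0.0258  0.08  ] [ 0.6249 -0.025   0.08  ] [ 0.4896 -0.0265  0.08  ]
rails [0.6266 0.2548 0.087 ] [ 0.6375 -0.0547  0.087 ] [ 0.4767 -0.0538  0.087 ]
bar (array([ 0.4789, -0.2793,  0.1028]), np.float64(0.0020370232880965993))
bar112 [ 0.5269 -0.2892  0.112 ] [ 0.427  -0.2674  0.112 ] [ 0.4769 -0.2783  0.112 ] 0.10230323990598153 -12.339480047912994
tray corners [array([ 0.5477, -0.2146]), array([ 0.4373, -0.1938]), array([ 0.5153, -0.3642]), array([ 0.4068, -0.3427])]
jar [ 0.3836 -0.0776  0.072 ] funnel [ 0.7601 -0.0136  0.105 ]
```

Call:
move_arm --linear '[[52.7, -44.4, 0], [52.7, -44.4, 0], [52.7, -44.4, 0], [52.7, -44.4, 0], [52.7, -44.4, 0], [52.7, -44.4, 0], [52.7, -44.4, 0], [52.7, -44.4, 0], [52.7, -44.4, 0], [52.7, -44.4, 0], [52.7, -44.4, 0], [52.7, -44.4, 0]]' --angular '[[0, 0, 0.33], [0, 0, 0.33], [0, 0, 0.33], [0, 0, 0.33], [0, 0, 0.33], [0, 0, 0.33], [0, 0, 0.33], [0, 0, 0.33], [0, 0, 0.33], [0, 0, 0.33], [0, 0, 0.33], [0, 0, 0.33]]' --fingers '[-1, -1, -1, -1, -1, -1, -1, -1, -1, -1, -1, -1]'

```text
time_s: 1.3
position: [0.4616, -0.1575, 0.2228]
tcp_rot: [[1.0, 0.007, 0.0], [0.007, -1.0, 0.0], [0.0, -0.0, -1.0]]
force: [0.1, -0.6, -0.6]
opening: 1.001
```

Call:
move_arm --linear '[[9.6, -16.2, 7], [9.6, -16.2, 7], [9.6, -16.2, 7], [9.6, -16.2, 7], [9.6, -16.2, 7], [9.6, -16.2, 7], [9.6, -16.2, 7]]' --angular '[[0, 0, 0], [0, 0, 0], [0, 0, 0], [0, 0, 0], [0, 0, 0], [0, 0, 0], [0, 0, 0]]' --fingers '[-1, -1, -1, -1, -1, -1, -1]'

```text
time_s: 1.88
position: [0.5565, 0.0069, 0.152]
tcp_rot: [[1.0, 0.011, -0.001], [0.011, -1.0, 0.0], [-0.001, -0.0, -1.0]]
force: [0.1, 0.2, -0.7]
opening: 0.995
```

```bash
python3 - <<'E'
from h import *
s=read_state();print(s["time_s"],s["position"],np.round(s["joint_positions"],1))
S=capture("side");T=capture("top")
r=lambda i,x,y,w,h:cv2.resize(i[y:y+h,x:x+w],(400,400),interpolation=cv2.INTER_CUBIC)
cv2.imwrite("pics/a1.png",np.hstack([r(S["color"],260,80,180,180),r(T["color"],170,140,160,160)])[:,:,::-1])
E
```

```text
1.8833 [0.55653228 0.00685031 0.15201004] [-10.8  30.4  95.9   0.   53.8  78.6]
```

View pics/a1.png

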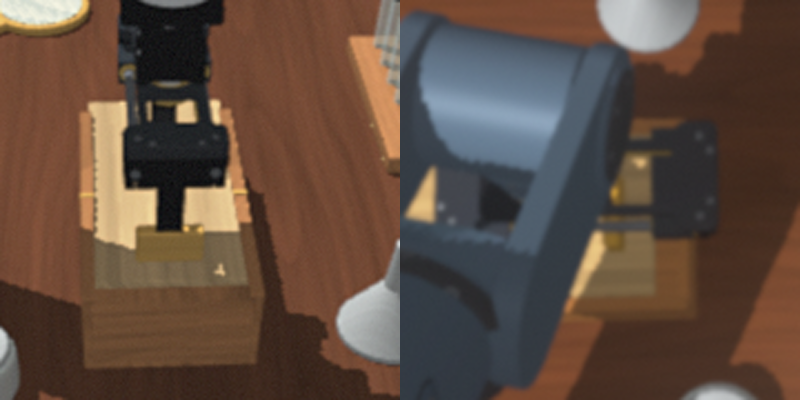

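The fingers straddle the grip bar in the side view at (170,230) of the crop, with the jaws along y. I descend and grip.

Call:
move_arm --linear '[[0, 0.2, 3], [0, 0.2, 5.5], [0, 0.2, 6.2], [0, 0.2, 6.2], [0, 0.2, 6.2], [0, 0.2, 6.2], [0, 0.2, 6.2], [0, 0.2, 6.2], [0, 0.2, 6.2], [0, 0.2, 6.2]]' --angular '[[0, 0, 0], [0, 0, 0], [0, 0, 0], [0, 0, 0], [0, 0, 0], [0, 0, 0], [0, 0, 0], [0, 0, 0], [0, 0, 0], [0, 0, 0]]' --fingers '[-1, -1, -1, 1, 1, 1, 1, 1, 1, 1]'

```text
time_s: 2.82
position: [0.5567, 0.0028, 0.0916]
tcp_rot: [[1.0, 0.007, 0.001], [0.007, -1.0, -0.0], [0.001, 0.0, -1.0]]
force: [0.4, -0.7, 0.8]
opening: 0.55
```

Call:
move_arm --linear '[[0, 0, 0], [0, 0, 0], [0, 0, 0], [0, 0, 0], [0, 0, 0], [0, 0, 0], [0, 0, 0], [0, 0, 0]]' --angular '[[0, 0, 0], [0, 0, 0], [0, 0, 0], [0, 0, 0], [0, 0, 0], [0, 0, 0], [0, 0, 0], [0, 0, 0]]' --fingers '[1, 1, 1, 1, 1, 1, 1, 1]'

```text
time_s: 3.48
position: [0.5566, 0.0031, 0.0916]
tcp_rot: [[1.0, 0.007, 0.001], [0.007, -1.0, 0.0], [0.001, -0.0, -1.0]]
force: [0.3, 1.6, 0.5]
opening: 0.161
```

Call:
move_arm --linear '[[0, -1, 0], [0, -3, 0], [0, -5, 0], [0, -7, 0], [0, -9, 0], [0, -10.5, 0], [0, -11.3, 0], [0, -11.7, 0], [0, -11.7, 0], [0, -11.7, 0]]' --angular '[[0, 0, 0], [0, 0, 0], [0, 0, 0], [0, 0, 0], [0, 0, 0], [0, 0, 0], [0, 0, 0], [0, 0, 0], [0, 0, 0], [0, 0, 0]]' --fingers '[1, 1, 1, 1, 1, 1, 1, 1, 1, 1]'

```text
time_s: 4.32
position: [0.5552, 0.1207, 0.0916]
tcp_rot: [[1.0, 0.007, -0.0], [0.007, -1.0, 0.001], [-0.0, -0.001, -1.0]]
force: [-1.9, 2.1, 1.6]
opening: 0.161
```

```bash
python3 - <<'E'
from h import *
s=read_state();print(s["time_s"],s["position"],np.round(s["joint_positions"],1))
S=capture("side");T=capture("top")
r=lambda i,x,y,w,h:cv2.resize(i[y:y+h,x:x+w],(400,400),interpolation=cv2.INTER_CUBIC)
cv2.imwrite("pics/a2.png",np.hstack([r(S["color"],280,110,110,110),r(T["color"],150,170,150,150)])[:,:,::-1])
for x in(.50,.5578,.615):print(x,proj(S,(x,.0897,.08)),proj(T,(x,.0897,.08)))
E
```

```text
4.3167 [0.55515631 0.1207431  0.09156953] [ 1.  36.4 96.7  0.1 47.  90.5]
0.5 [304.13745278 169.38847933] [214.57940299 255.45791557]
0.5578 [331.60238659 168.94423323] [215.11377266 227.09300203]
0.615 [358.70362032 168.50586999] [215.63524019 199.4129483 ]
```

View pics/a2.png

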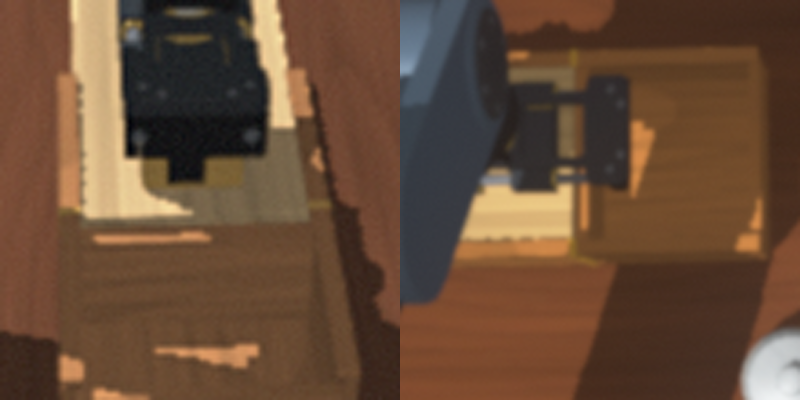

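The cover edge lies on the brass line in both views: the top crop shows the edge at column ≈575 and the brass at ≈573. I release and lift.

Call:
move_arm --linear '[[0, 0, 0], [0, 0, 0], [0, 0, 0], [0, 0, 0], [0, 0, 0], [0, 0, -3], [0, 0, -7], [0, 0, -10], [0, 0, -10], [0, 0, -10]]' --angular '[[0, 0, 0], [0, 0, 0], [0, 0, 0], [0, 0, 0], [0, 0, 0], [0, 0, 0], [0, 0, 0], [0, 0, 0], [0, 0, 0], [0, 0, 0]]' --fingers '[-1, -1, -1, -1, -1, -1, -1, -1, -1, -1]'

```text
time_s: 5.25
position: [0.5568, 0.12, 0.1938]
tcp_rot: [[1.0, 0.006, 0.005], [0.006, -1.0, 0.001], [0.005, -0.001, -1.0]]
force: [0.8, -0.0, -0.9]
opening: 0.833
```

Call:
move_arm --linear '[[-8.1, 39.8, 0], [-8.1, 39.8, 0], [-8.1, 39.8, 0], [-8.1, 39.8, 0], [-8.1, 39.8, 0], [-8.1, 39.8, 0], [-8.1, 39.8, 0], [-8.1, 39.8, 0], [-8.1, 39.8, 0], [-8.1, 39.8, 0], [-8.1, 39.8, 0], [-8.1, 39.8, 0]]' --angular '[[0, 0, 0.21], [0, 0, 0.21], [0, 0, 0.21], [0, 0, 0.21], [0, 0, 0.21], [0, 0, 0.21], [0, 0, 0.21], [0, 0, 0.21], [0, 0, 0.21], [0, 0, 0.21], [0, 0, 0.21], [0, 0, 0.21]]' --fingers '[-1, -1, -1, -1, -1, -1, -1, -1, -1, -1, -1, -1]'

```text
time_s: 6.25
position: [0.477, -0.2796, 0.1913]
tcp_rot: [[0.979, -0.206, 0.003], [-0.206, -0.979, 0.003], [0.002, -0.004, -1.0]]
force: [0.0, 0.2, -0.7]
opening: 1.001
```

```bash
python3 - <<'E'
from h import *
np.set_printoptions(precision=4,suppress=True)
s=read_state();print(s["time_s"],s["position"],np.round(s["joint_positions"],1))
S=capture("side");T=capture("top")
r=lambda i,x,y,w,h:cv2.resize(i[y:y+h,x:x+w],(400,400),interpolation=cv2.INTER_CUBIC)
cv2.imwrite("pics/a3.png",np.vstack([np.hstack([r(S["color"],220,230,140,140),r(T["color"],330,180,130,130)]),])[:,:,::-1])
c=T["color"];h=cv2.cvtColor(c,cv2.COLOR_RGB2HSV).astype(int);H,Sa,V=h[...,0],h[...,1],h[...,2]
for nm,m in(("cover",(H>=13)&(H<=26)&(Sa>60)&(Sa<155)&(V>110)),("brass",(H>=19)&(H<=27)&(Sa>160)&(V>80))):
    z=np.zeros_like(m);z[180:275,10:295]=m[180:275,10:295]
    for a,ce,bb,mr in comp(z,8):
        e=[(v,np.where(z[v])[0].max()) for v in(202,210,240,252)] if a>1000 else ce;print(nm,a,bb,e,plane(T,*ce,.087)[:2])
E
```

```text
6.25 [ 0.477  -0.2796  0.1913] [-42.1  27.   94.5   0.3  58.6  59.6]
cover 9343 [ 75 194 143  72] [(202, np.int64(233)), (210, np.int64(216)), (240, np.int64(227)), (252, np.int64(216))] [0.5546 0.2324]
cover 12 [227 211   6   5] [228.8333 213.3333] [0.5845 0.0608]
cover 11 [150 268   8   3] [153.9091 268.5455] [0.4742 0.209 ]
cover 14 [173 268   9   3] [177.1429 269.2857] [0.4723 0.1624]
brass 12 [214 188   2   7] [214.5 191. ] [0.6309 0.0907]
brass 245 [193 211   9  30] [196.7673 225.3714] [0.5606 0.1252]
brass 17 [213 259   3   7] [214.1176 262.0588] [0.486  0.0888]
```

View pics/a3.png

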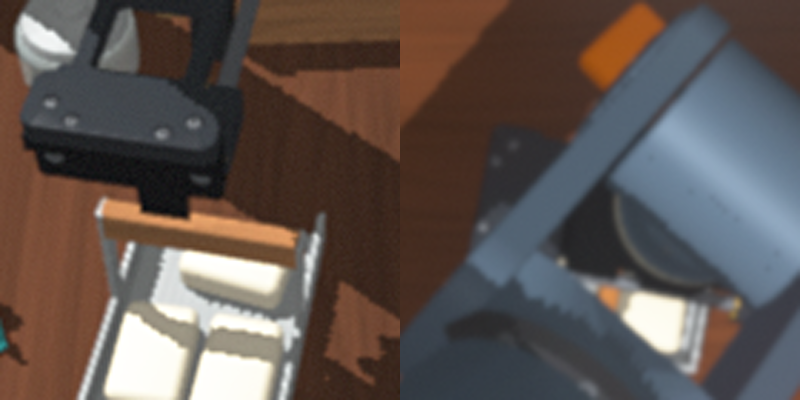

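The gripper sits over the tray's wooden bar: the near finger is at (165,200) in the crop, where the projection predicts it, and the bar's middle is at (203,232). I descend and grip the bar.

Call:
move_arm --linear '[[0, 0, 4], [0, 0, 8], [0, 0, 10.3], [0, 0, 10.8], [0, 0, 10.8], [0, 0, 10.8], [0, 0, 10.8], [0, 0, 10.8], [0, 0, 10.8], [0, 0, 10.8], [0, 0, 10.8], [0, 0, 10.8]]' --angular '[[0, 0, 0], [0, 0, 0], [0, 0, 0], [0, 0, 0], [0, 0, 0], [0, 0, 0], [0, 0, 0], [0, 0, 0], [0, 0, 0], [0, 0, 0], [0, 0, 0], [0, 0, 0]]' --fingers '[-1, -1, 1, 1, 1, 1, 1, 1, 1, 1, 1, 1]'

```text
time_s: 7.35
position: [0.4777, -0.2768, 0.084]
tcp_rot: [[0.979, -0.203, 0.003], [-0.203, -0.979, 0.003], [0.002, -0.004, -1.0]]
force: [0.7, 0.7, -0.2]
opening: 0.324
```

Call:
move_arm --linear '[[0, 0, 0], [0, 0, 0], [0, 0, 0], [0, 0, 0], [0, 0, 0], [0, 0, 0]]' --angular '[[0, 0, 0], [0, 0, 0], [0, 0, 0], [0, 0, 0], [0, 0, 0], [0, 0, 0]]' --fingers '[1, 1, 1, 1, 1, 1]'

```text
time_s: 7.85
position: [0.4779, -0.2773, 0.0842]
tcp_rot: [[0.979, -0.203, 0.004], [-0.203, -0.979, 0.003], [0.003, -0.003, -1.0]]
force: [0.6, -1.9, 0.6]
opening: 0.14
```

The opening of 0.14 is the 12 mm bar, so it is gripped. I lift gently, turning the tray square with the box.

Call:
move_arm --linear '[[0, 0, -0.5], [0, 0, -1.5], [0, 0, -3], [0, 0, -5], [0, 0, -7.5], [0, 0, -10], [0, 0, -12.5], [0, 0, -14.5], [0, 0, -15.7], [0, 0, -16], [0, 0, -16], [0, 0, -16]]' --angular '[[0, 0, 0], [0, 0, 0], [0, 0, 0], [0, 0, -0.02], [0, 0, -0.05], [0, 0, -0.09], [0, 0, -0.13], [0, 0, -0.17], [0, 0, -0.2], [0, 0, -0.213], [0, 0, -0.213], [0, 0, -0.213]]' --fingers '[1, 1, 1, 1, 1, 1, 1, 1, 1, 1, 1, 1]'

```text
time_s: 8.85
position: [0.4765, -0.2768, 0.2434]
tcp_rot: [[1.0, 0.009, 0.002], [0.009, -1.0, 0.004], [0.002, -0.004, -1.0]]
force: [-0.4, -0.1, -6.2]
opening: 0.136
```

Call:
move_arm --linear '[[0.2, -0.5, 0], [0.7, -1.5, 0], [1.4, -3, 0], [2.2, -5, 0], [3.1, -7, 0], [4.0, -9, 0], [4.9, -11, 0], [5.8, -13, 0], [6.7, -15, 0], [7.4, -16.7, 0], [7.8, -17.7, 0], [8.0, -18.2, 0]]' --angular '[[0.03, 0, 0], [0.06, 0, 0], [0.09, 0, 0], [0.12, 0, 0], [0.12, 0, 0], [0.12, 0, 0], [0.12, 0, 0], [0.12, 0, 0], [0.12, 0, 0], [0.12, 0, 0], [0.12, 0, 0], [0.12, 0, 0]]' --fingers '[1, 1, 1, 1, 1, 1, 1, 1, 1, 1, 1, 1]'

```text
time_s: 9.85
position: [0.5552, -0.0917, 0.2437]
tcp_rot: [[1.0, 0.011, -0.001], [0.011, -0.992, 0.126], [0.001, -0.126, -0.992]]
force: [-1.0, -0.1, -4.9]
opening: 0.135
```

```bash
python3 - <<'E'
from h import *
s=read_state();print(s["time_s"],s["position"],np.round(s["joint_positions"],1),np.round(s["tcp_rot"],3).tolist())
S=capture("side");T=capture("top")
r=lambda i,x,y,w,h:cv2.resize(i[y:y+h,x:x+w],(400,400),interpolation=cv2.INTER_CUBIC)
cv2.imwrite("pics/a4.png",np.hstack([r(S["color"],250,100,180,180),r(T["color"],170,150,170,170)])[:,:,::-1])
# pivot plan: TCP targets relative to the present tool frame, lip fixed per row
R0=np.array(s["tcp_rot"]);p0=np.array(s["position"]);q=np.arctan2(R0[2,1],R0[1,1]) 
lip=lambda R,p:p+R@np.array([0,-.075,.080])
print("lip",lip(R0,p0))
from scipy.spatial.transform import Rotation as Ro
for tot,lz in((-.12,.135),(-.36,.105),(-.6,.1),(-.8,.1),(-1.0,.1),(-1.2,.1)):
    R=R0@Ro.from_rotvec([tot,0,0]).as_matrix();L=np.array([.557,-.02,lz])
    p=L-R@np.array([0,-.075,.080]);print(tot,np.round(100*R0.T@(p-p0),1),np.round(p,3))
E
```

```text
9.85 [ 0.55521179 -0.09172224  0.24371491] [-24.4  24.8  88.8   7.   69.6  62.3] [[1.0, 0.011, -0.001], [0.011, -0.992, 0.126], [0.001, -0.126, -0.992]]
lip [ 0.5543334  -0.00725551  0.17378924]
-0.12 [0.3 0.7 2.8] [ 0.558 -0.095  0.215]
-0.36 [ 0.2 -1.2  4.5] [ 0.558 -0.074  0.2  ]
-0.6 [ 0.2 -3.6  4.3] [ 0.557 -0.05   0.205]
-0.8 [ 0.2 -5.8  4.2] [ 0.557 -0.029  0.209]
-1.0 [ 0.2 -8.   4.5] [ 0.557 -0.007  0.209]
-1.2 [  0.2 -10.    5.3] [0.557 0.015 0.204]
```

View pics/a4.png

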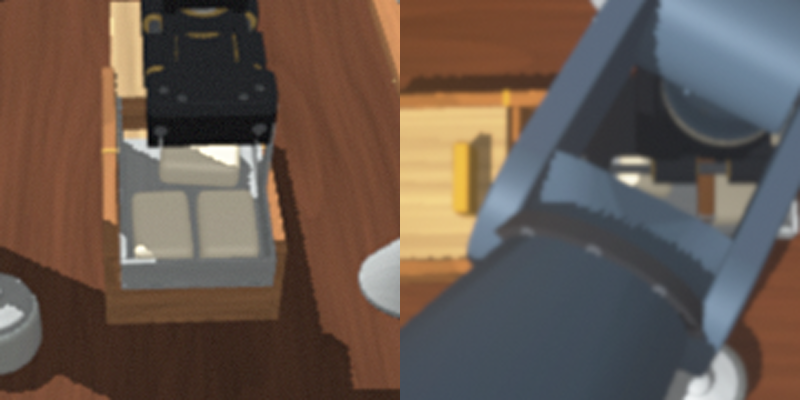

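All three soaps are still against the tray's back, the tray is over the -y end of the box, and the cover is still at the line. I now tip about the lip.

Call:
move_arm --linear '[[0.2, 0.2, 1.0], [0.2, 0.5, 2.0], [0.3, 0.7, 2.8], [0.3, 0.3, 3.3], [0.3, -0.2, 3.9], [0.3, -0.7, 4.3], [0.2, -1.2, 4.5], [0.2, -1.7, 4.5], [0.2, -2.2, 4.4], [0.2, -2.7, 4.4], [0.2, -3.1, 4.3], [0.2, -3.6, 4.3]]' --angular '[[-0.04, 0, 0], [-0.08, 0, 0], [-0.12, 0, 0], [-0.18, 0, 0], [-0.24, 0, 0], [-0.3, 0, 0], [-0.36, 0, 0], [-0.41, 0, 0], [-0.46, 0, 0], [-0.51, 0, 0], [-0.56, 0, 0], [-0.6, 0, 0]]' --fingers '[1, 1, 1, 1, 1, 1, 1, 1, 1, 1, 1, 1]'

```text
time_s: 10.95
position: [0.5566, -0.0524, 0.2056]
tcp_rot: [[1.0, 0.006, 0.005], [0.008, -0.889, -0.458], [0.001, 0.458, -0.889]]
force: [0.3, -0.4, -4.2]
opening: 0.139
```

```bash
python3 - <<'E'
from h import *
s=read_state();print(s["time_s"],s["position"],np.round(s["joint_positions"],1),np.round(s["force"],1),np.round(s["tcp_rot"],3).tolist())
R0=np.array(s["tcp_rot"]);p0=np.array(s["position"])
print("lip",p0+R0@np.array([0,-.075,.080]))
S=capture("side");T=capture("top")
from scipy.spatial.transform import Rotation as Ro
for tot in(-.1,-.2,-.3,-.4,-.5,-.6,-.7):
    R=R0@Ro.from_rotvec([tot,0,0]).as_matrix();L=np.array([.557,-.018,.1])
    p=L-R@np.array([0,-.075,.080]);print(tot,np.round(100*R0.T@(p-p0),1),np.round(p,3))
E
```

```text
10.95 [ 0.55661463 -0.05241592  0.20560375] [ -2.4  29.1  94.2 -32.1  59.4 104.5] [ 0.3 -0.4 -4.2] [[1.0, 0.006, 0.005], [0.008, -0.889, -0.458], [0.001, 0.458, -0.889]]
lip [ 0.55652035 -0.02240216  0.10013259]
-0.1 [ 0.1 -1.2 -0.9] [ 0.557 -0.037  0.208]
-0.2 [ 0.1 -2.1 -1.5] [ 0.557 -0.026  0.209]
-0.3 [ 0.1 -3.1 -2. ] [ 0.557 -0.016  0.21 ]
-0.4 [ 0.1 -4.1 -2.5] [ 0.557 -0.005  0.209]
-0.5 [ 0.1 -5.2 -2.8] [0.557 0.006 0.207]
-0.6 [ 0.1 -6.2 -3. ] [0.557 0.017 0.204]
-0.7 [ 0.1 -7.3 -3.1] [0.557 0.027 0.2  ]
```

Call:
move_arm --linear '[[0.1, -0.6, -0.4], [0.1, -1.2, -0.9], [0.1, -1.6, -1.2], [0.1, -2.1, -1.5], [0.1, -2.6, -1.8], [0.1, -3.1, -2.0], [0.1, -3.6, -2.3], [0.1, -4.1, -2.5], [0.1, -4.1, -2.5], [0.1, -4.1, -2.5], [0.1, -4.1, -2.5], [0.1, -4.1, -2.5]]' --angular '[[-0.05, 0, 0], [-0.1, 0, 0], [-0.15, 0, 0], [-0.2, 0, 0], [-0.25, 0, 0], [-0.3, 0, 0], [-0.35, 0, 0], [-0.4, 0, 0], [-0.4, 0, 0], [-0.4, 0, 0], [-0.4, 0, 0], [-0.4, 0, 0]]' --fingers '[1, 1, 1, 1, 1, 1, 1, 1, 1, 1, 1, 1]'

```text
time_s: 12.05
position: [0.5571, -0.0042, 0.209]
tcp_rot: [[1.0, 0.005, 0.007], [0.009, -0.643, -0.766], [0.001, 0.766, -0.643]]
force: [-0.1, -0.1, -2.7]
opening: 0.136
```

```bash
python3 - <<'E'
from h import *
s=read_state();print(s["time_s"],s["position"],np.round(s["joint_positions"],1),np.round(s["force"],1))
S=capture("side");T=capture("top")
r=lambda i,x,y,w,h:cv2.resize(i[y:y+h,x:x+w],(400,400),interpolation=cv2.INTER_CUBIC)
cv2.imwrite("pics/a5.png",np.hstack([r(S["color"],250,90,180,180),r(T["color"],170,150,170,170)])[:,:,::-1])
E
```

```text
12.05 [ 0.55712732 -0.00420365  0.20902483] [ 11.8  37.5  91.6 -51.7  73.2 127.4] [-0.1 -0.1 -2.7]
```

View pics/a5.png

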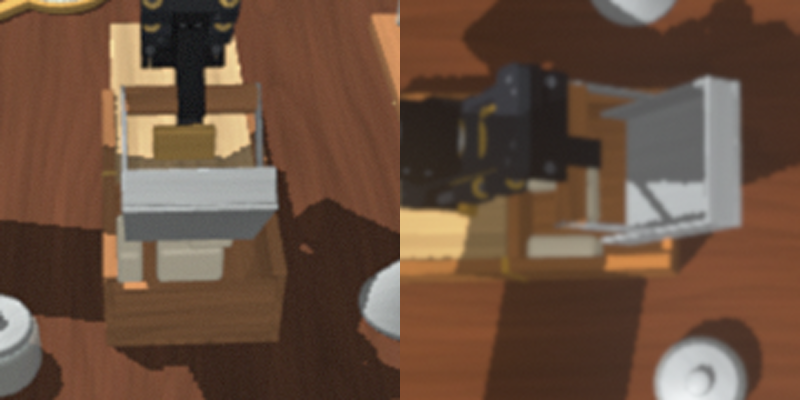

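The top view shows the tray empty, and the soaps lie inside the open compartment, at (190,262) in the side crop. The force fell to 2.7 N, which is about the tray alone. I lift away and level the tray.

Call:
move_arm --linear '[[0, 1.5, -1.2], [0, 3, -2.5], [0, 4.5, -3.8], [0, 6.1, -5.1], [0, 7.2, -3.8], [0, 8.3, -2.5], [0, 9.3, -1.2], [0, 10.3, 0], [0, 11.3, 1.2], [0, 12.3, 2.2], [0, 12.3, 2.2], [0, 12.3, 2.2]]' --angular '[[0, 0, 0], [0.08, 0, 0], [0.18, 0, 0], [0.28, 0, 0], [0.38, 0, 0], [0.48, 0, 0], [0.58, 0, 0], [0.68, 0, 0], [0.78, 0, 0], [0.873, 0, 0], [0.873, 0, 0], [0.873, 0, 0]]' --fingers '[1, 1, 1, 1, 1, 1, 1, 1, 1, 1, 1, 1]'

```text
time_s: 13.15
position: [0.5569, -0.1031, 0.2894]
tcp_rot: [[1.0, 0.004, -0.0], [0.004, -1.0, -0.001], [-0.0, 0.001, -1.0]]
force: [-0.1, 0.2, -2.8]
opening: 0.134
```

Call:
move_arm --linear '[[-1, 2, 0], [-2.5, 5, 0], [-4, 8.5, 1], [-5.5, 12, 3], [-7, 15, 5.5], [-7.9, 17.4, 8], [-7.9, 17.4, 11], [-7.9, 17.4, 13.5], [-7.9, 17.4, 15], [-7.9, 17.4, 16], [-7.9, 17.4, 16], [-7.9, 17.4, 16]]' --angular '[[0, 0, 0.03], [0, 0, 0.07], [0, 0, 0.12], [0, 0, 0.17], [0, 0, 0.2], [0, 0, 0.21], [0, 0, 0.21], [0, 0, 0.21], [0, 0, 0.21], [0, 0, 0.21], [0, 0, 0.21], [0, 0, 0.21]]' --fingers '[1, 1, 1, 1, 1, 1, 1, 1, 1, 1, 1, 1]'

```text
time_s: 14.15
position: [0.4789, -0.2769, 0.1298]
tcp_rot: [[0.979, -0.203, -0.001], [-0.203, -0.979, -0.001], [-0.0, 0.001, -1.0]]
force: [0.6, 0.2, -2.4]
opening: 0.13
```

Call:
move_arm --linear '[[0, 0, 1], [0, 0, 2], [0, 0, 3], [0, 0, 3.6], [0, 0, 4.0], [0, 0, 4.2], [0, 0, 4.4], [0, 0, 4.5], [0, 0, 4.5], [0, 0, 4.5]]' --angular '[[0, 0, 0], [0, 0, 0], [0, 0, 0], [0, 0, 0], [0, 0, 0], [0, 0, 0], [0, 0, 0], [0, 0, 0], [0, 0, 0], [0, 0, 0]]' --fingers '[1, 1, 1, 1, 1, 1, 1, 1, 1, 1]'

```text
time_s: 14.98
position: [0.4791, -0.2771, 0.085]
tcp_rot: [[0.979, -0.203, -0.0], [-0.203, -0.979, -0.001], [0.0, 0.001, -1.0]]
force: [0.1, -0.4, -2.2]
opening: 0.133
```

Call:
move_arm --linear '[[0, 0, 0.1], [0, 0, 0.15], [0, 0, 0.2], [0, 0, 0.2], [0, 0, 0.2]]' --angular '[[0, 0, 0], [0, 0, 0], [0, 0, 0], [0, 0, 0], [0, 0, 0]]' --fingers '[1, 1, 1, 1, 1]'

```text
time_s: 15.4
position: [0.4793, -0.2774, 0.0843]
tcp_rot: [[0.979, -0.203, 0.001], [-0.203, -0.979, -0.002], [0.001, 0.002, -1.0]]
force: [-2.4, 0.1, 5.8]
opening: 0.133
```

Contact shows: the force changed from -2.2 to +5.8 N. I release and lift, then move back a little way so that both cameras see the scene.

Call:
move_arm --linear '[[0, 0, 0], [0, 0, 0], [0, 0, 0], [0, 0, 0], [0, 0, 0], [0, 0, 0], [0, 0, -2], [0, 0, -5], [0, 0, -8], [0, 0, -11], [0, 0, -12], [0, 0, -12]]' --angular '[[0, 0, 0], [0, 0, 0], [0, 0, 0], [0, 0, 0], [0, 0, 0], [0, 0, 0], [0, 0, 0], [0, 0, 0], [0, 0, 0], [0, 0, 0], [0, 0, 0], [0, 0, 0]]' --fingers '[-1, -1, -1, -1, -1, -1, -1, -1, -1, -1, -1, -1]'

```text
time_s: 16.4
position: [0.4808, -0.2784, 0.2071]
tcp_rot: [[0.979, -0.203, 0.006], [-0.203, -0.979, -0.007], [0.007, 0.005, -1.0]]
force: [0.1, 0.1, 0.0]
opening: 0.945
```

Call:
move_arm --linear '[[-16, 33, -5], [-16, 33, -5], [-16, 33, -5], [-16, 33, -5], [-16, 33, -5], [-16, 33, -5], [-16, 33, -5], [-16, 33, -5], [-16, 33, -5], [-16, 33, -5], [-16, 33, -5], [-16, 33, -5]]' --angular '[[0, 0, 0], [0, 0, 0], [0, 0, 0], [0, 0, 0], [0, 0, 0], [0, 0, 0], [0, 0, 0], [0, 0, 0], [0, 0, 0], [0, 0, 0], [0, 0, 0], [0, 0, 0]]' --fingers '[-1, -1, -1, -1, -1, -1, -1, -1, -1, -1, -1, -1]'

```text
time_s: 17.4
position: [0.2567, -0.5672, 0.2554]
tcp_rot: [[0.979, -0.203, 0.005], [-0.203, -0.979, -0.002], [0.005, 0.001, -1.0]]
force: [0.8, 0.2, -1.3]
opening: 0.997
```

```bash
python3 - <<'E'
from h import *
np.set_printoptions(precision=4,suppress=True)
s=read_state();print(s["time_s"],s["position"])
S=capture("side");T=capture("top")
r=lambda i,x,y,w,h:cv2.resize(i[y:y+h,x:x+w],(400,300),interpolation=cv2.INTER_CUBIC)
a,b=S["color"],T["color"]
cv2.imwrite("pics/end.png",np.vstack([np.hstack([r(a,215,110,280,290),r(b,190,90,260,230)]),np.hstack([r(a,280,140,110,120),r(b,180,180,115,95)])])[:,:,::-1])
g=cv2.cvtColor(b,cv2.COLOR_RGB2GRAY).astype(int)
for v in(200,205,210,245,252):print(v,b[v,208:224].tolist() if v in(205,252) else g[v,208:224])
print("at line z=.08",proj(T,(.5578,.0897,.08)),proj(T,(.5578,.0877,.08)))
E
```

```text
17.4 [ 0.2567 -0.5672  0.2554]
200 [202 202 202 202 202 200 186 145 109 111 135 141 123  98  85  81]
205 [[227, 191, 127], [229, 193, 128], [230, 196, 129], [231, 196, 129], [230, 195, 128], [229, 193, 127], [216, 176, 117], [170, 136, 89], [137, 102, 64], [150, 103, 60], [185, 125, 70], [189, 126, 70], [159, 108, 61], [125, 87, 53], [110, 78, 50], [107, 77, 49]]
210 [133 166 183 186 186 184 168 134 104 101 118 129 116 103 112 132]
245 [205 204 205 204 203 195 166 127 106 117 143 146 123  97  86  84]
252 [[224, 185, 123], [223, 186, 123], [223, 185, 123], [223, 185, 122], [222, 184, 122], [213, 173, 115], [182, 147, 98], [146, 114, 74], [135, 97, 61], [158, 108, 62], [196, 132, 73], [201, 135, 75], [166, 113, 64], [127, 88, 53], [111, 80, 50], [114, 87, 61]]
at line z=.08 [215.1138 227.093 ] [216.0982 227.0822]
```

View pics/end.png

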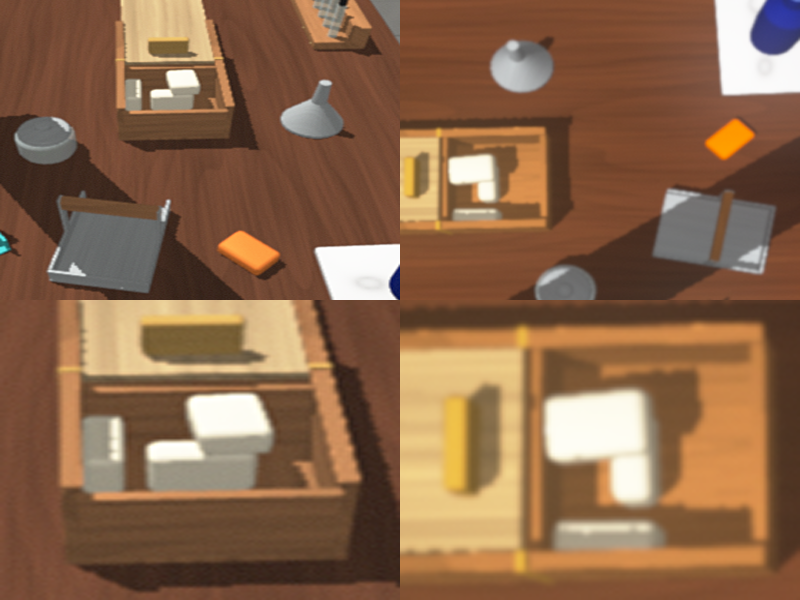

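The final view shows three soaps inside the open bay and the empty tray upright on its base at (105,240). The jar (45,138) and funnel (310,115) still stand. The cover's edge falls at column ≈215.0, and 215.1 is predicted for the brass line.

```bash
python3 -c "
from rig import *
print(hand_in())"
```

```text
the job is handed in; nothing more can be done
None
```

The job is done and handed in at about 17.5 s of the 64 s allowed; the hand-in gave no verdict.

- **Cover:** I slid it about 117 mm by the brass grip bar. In the last top view its leading edge fell at column 215.0, against 215.1 predicted for the brass line, so it is within about 1 mm. An earlier colour-mask reading had put the edge up to 3 mm short of the line. The finer edge reading and the arm's own position both disagreed with that.
- **Soaps:** I picked up the tray by its wooden bar and tipped it about 50° over the open compartment. All three soaps are inside, with one resting on another, all seen within the walls.
- **Tray:** It is empty and back near where it started. I released it only after feeling contact with the vanity top. By eye it sits level; I did not measure its tilt.
- **Jar and funnel:** Both are still standing and look unmoved in the last pictures; I did not re-measure their positions.

No reading the robot reported came near the force limits.

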